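Weigh the fallen sample bottle and fill the last cells of the crate

TASK

Take the fallen sample bottle out of the green tray, stand it upright on the pan of the scale and let go of it for a second so that it can be weighed. Then put that bottle and the other loose bottle on the bench (the same tall square kind, not the short jars) upright into the two free cells of the wooden crate, one in each, right down on the floor. Set the bottles down rather than dropping them, and leave everything else where it is.

Things in the scene. Friction and masses are not known exactly. Their poses are not given: they have to be found in the camera images.
- bottle_a: The fallen bottle: white plastic, square body 44 x 44 x 62 mm high, octagonal red cap (30 mm over its flats, two square to x) from 66 to 92 mm above the base; about 0.14 kg. Origin: centre of the base; z runs from base to cap, x and y are square to the sides. It lies on a flat side in the green tray, z level, cap within about 45 degrees of facing the robot.
- bottle_b: The second loose bottle, standing on the bench, turned at random: white plastic, square body 44 x 44 x 62 mm high, octagonal red cap (30 mm over its flats, two square to x) from 66 to 92 mm above the base; about 0.14 kg. Origin: centre of the base; z runs from base to cap, x and y are square to the sides.
- scale_pan (a point): Centre of the top face of the scale's pan: a plain steel plate 112 mm (x) x 130 mm (y), about 36 mm above the bench, on a low grey bench scale 150 x 150 mm. The pan does not move. z is up.
- crate: The fixed open wooden crate, six cells: 3 along its x by 2 along its y. Outside 188 (x) x 127 (y) x 50 mm high; walls and dividers 5 mm thick, dividers 43 mm high, floor 5 mm thick. Each cell is 56 mm square; cell centres lie 61 mm apart. Origin: centre of its underside; the walls follow its x and y axes. It is turned somewhat on the bench.
- cell_1: One free cell of the crate: the point in the middle of that cell's floor (5 mm above the bench), marked by a thin cork disc of 38 mm. The cell's sides follow the crate's x and y axes.
- cell_2: The other free cell of the crate: likewise the middle of its floor, marked by a thin cork disc.
- tray: The fixed low green tray in which the fallen bottle lies: outside 200 mm (x) x 280 mm (y), walls 26 mm high and 4 mm thick, floor 4 mm thick. Origin: centre of its underside.
- tray_jar: Bystander: a short round white jar with a red lid, 46 mm diameter, 48 mm high, standing at one end of the tray. Origin: centre of its base.
- tray_carton: Bystander: a small brown carton 60 x 36 x 40 mm high, at the other end of the tray. Origin: centre of its base.
- bench_jar: Bystander: another short round white jar with a red lid, 46 mm diameter, 48 mm high, standing on the bench. Origin: centre of its base.
- beaker: Bystander: an empty clear plastic beaker, 54 mm across the rim, 75 mm high, standing on the bench. Origin: centre of its base.
- stored_1: Bystander: a bottle already stored, upright in its own cell of the crate, of the same kind and size as the two loose ones (92 mm high, 44 mm square, red cap 30 mm wide). Origin: centre of its base.
- stored_2: Bystander: a bottle already stored, upright in its own cell of the crate, of the same kind and size as the two loose ones (92 mm high, 44 mm square, red cap 30 mm wide). Origin: centre of its base.
- stored_3: Bystander: a bottle already stored, upright in its own cell of the crate, of the same kind and size as the two loose ones (92 mm high, 44 mm square, red cap 30 mm wide). Origin: centre of its base.
- stored_4: Bystander: a bottle already stored, upright in its own cell of the crate, of the same kind and size as the two loose ones (92 mm high, 44 mm square, red cap 30 mm wide). Origin: centre of its base.
Not all that is in view belongs to the job. Leave any turquoise look-alike of the bottle_a alone.

How it is judged (in metres and radians):
On the way:
1. the fallen bottle stands upright on the scale's pan, released and at rest, for half a second (horizontal distance between bottle_a and scale_pan below 0.05 m and z of bottle_a in the frame of scale_pan between -0.006 and 0.006 m and angle between bottle_a's own z axis and vertical below 0.1 rad and linear speed of bottle_a below 0.02 m/s and contact force between the fingers and bottle_a below 0.05 N), for 0.5 s.
At the end, for the whole second after the job is handed in: Each of the two loose bottles stands in a free cell of its own (base centre within 12 mm of the cell's centre, which any bottle inside the cell meets), base within 5 mm of the cell's floor, upright within 0.10 rad, at rest and released (((horizontal distance between bottle_a and cell_1 below 0.012 m and z of each of bottle_a, bottle_b in the frame of crate below 0.01 m and horizontal distance between bottle_b and cell_2 below 0.012 m) or (horizontal distance between bottle_a and cell_2 below 0.012 m and z of each of bottle_a, bottle_b in the frame of crate below 0.01 m and horizontal distance between bottle_b and cell_1 below 0.012 m)) and angle between each of bottle_a, bottle_b's own z axis and vertical below 0.1 rad and linear speed of each of bottle_a, bottle_b below 0.02 m/s and contact force between the fingers and bottle_a below 0.05 N and contact force between the fingers and bottle_b below 0.05 N); the robot touches nothing.
It fails at once if a loose bottle is let go more than 35 mm above the crate's floor or 30 mm above the scale's pan ((horizontal distance between bottle_a and crate below 0.1 m and z of bottle_a in the frame of crate above 0.04 m and contact force between the fingers and bottle_a below 0.01 N) or (horizontal distance between bottle_a and scale_pan below 0.06 m and z of bottle_a in the frame of scale_pan above 0.03 m and contact force between the fingers and bottle_a below 0.01 N) or (horizontal distance between bottle_b and crate below 0.1 m and z of bottle_b in the frame of crate above 0.04 m and contact force between the fingers and bottle_b below 0.01 N) or (horizontal distance between bottle_b and scale_pan below 0.06 m and z of bottle_b in the frame of scale_pan above 0.03 m and contact force between the fingers and bottle_b below 0.01 N)).
It fails at once if a stored bottle is tipped by more than 0.35 rad or moved by more than 30 mm (distance of any of stored_1, stored_2, stored_3, stored_4 from where it was at the start of the episode above 0.03 m or angle between any of stored_1, stored_2, stored_3, stored_4's own z axis and vertical above 0.35 rad).
It fails at once if a jar, the carton or the beaker is tipped by more than 0.35 rad or moved by more than 30 mm (distance of any of tray_jar, tray_carton, bench_jar, beaker from where it was at the start of the episode above 0.03 m or angle between any of tray_jar, tray_carton, bench_jar, beaker's own z axis and vertical above 0.35 rad).
It also fails if it takes over 72 s, if anything falls off the work surface, if the arm or the gripper's body presses on something with over 40 N, if the wrist force passes 120 N, or if a joint passes its speed limit or range.

ROBOT

A 6-joint arm with a two-finger parallel gripper is mounted at the origin on the work surface. World frame = base frame: x ahead of the robot, y to its left, z up, the work surface at z = 0. Lengths are in mm, angles in degrees, forces in N, time in s.
With the tool pointing down it reaches from about 350 to 850 mm from the base axis. Payload 8.1 kg.
Tool frame: the origin (TCP) lies midway between the tips of the shut fingers; the grasp point (between the pads) lies 19 mm behind it; z points along the fingers, y is the line along which they close (so a half turn about z gives the same grasp; the last joint's range is limited). The gripper opens to 85 mm and grips with 20 to 120 N. Pads are 22 mm wide; open, the fingers measure 114 mm over their backs; the gripper's body (76 mm by 85 mm) begins 54 mm behind the grasp point. The pads swing forward as they close: fully open they stand 13 mm farther back than shut.
Start: joints at [-75.367, 7.471, 85.268, -0, 87.261, -4.893], TCP at [200.565, -565.49, 231.292] pointing down, gripper open.
Joint ranges: [-169.43, 169.43], [-51.17, 129.36], [1.28, 143.12], [-76.62, 256.62], [0, 156.53], [-152.29, 152.29]. Speed limits (degrees/s): [136.94, 136.94, 159.86, 180, 180, 180].

INTERFACE

Orientations are given as [roll, pitch, yaw] about the fixed x, y, z axes, in that order (R = Rz(yaw) Ry(pitch) Rx(roll)).
In Python, from bench import sensors, optics, r gives the robot as it stands.
- The arm moves only by the tool apply_moves, never from a script. Its argument "targets" is a list of rows, each a list of 7 numbers: the shift along the tool's x, y, z in mm, then the turn, a rotation vector about the tool's x, y, z in rad, then the closure, from 0 (fully open) to 1 (shut). In form: [[x, y, z, wx, wy, wz, claw], ...]. A call has 1 to 20 rows; each row shifts and turns the commanded pose from where the row before left it, along the tool's axes as they then stand; what a row does not reach is not made up. A row lasts 1/8 s, in which the tool goes at most 62.5 mm and 10.7 degrees, less where a joint would pass 70% of its speed; a pose out of reach is approached as far as the arm can. A call is refused whole if a number of a shift passes 62.5 or a number of a turn 0.188, either way. A call with a gripper value outside its range is refused whole. The fingers move at their own pace and stop on an object; "force" is the grip in N (left out, the last holds). Time passes only in rows, so rows that do not move let the fingers close. It gives the time, the measured TCP pose, the force, the opening and the grip force at its end, in the units of the state.
- sensors.sense(): the state, without advancing time (a new reading comes with each control period).
- optics.snapshot(name): name is "side" or "top"; returns the picture (420x560x3 uint8, red, green, blue); there is no depth.
- optics.get_calibration(name): a dict with "camera_matrix" (3x3 intrinsics, pixels), "pose" (4x4, takes a point from camera to world coordinates). Camera axes: x right, y down, z forward; pixel columns grow to the right and rows downward; lengths in mm; the calibration is good to about 2 mm. A picture is of the moment at which its call begins. get_calibration takes no time and is no camera call.
- r.hand_in(): hands the job in; it is judged then, once.
The state is a dict: "time": time; "joint_pos": joint angles; "qd": joint speeds; "joint_efforts": joint torques, N m; "tool_pos": TCP position; "tcp_rot": TCP orientation; "ft_force": force on the tool from outside, world axes, zero at the start; "wrist_torque": the same for the moment, N m; "finger_gap": finger opening in mm; "grip_force": force on a finger pad.
Only numpy, scipy, OpenCV 4.12 (cv2) and the standard library are available. Lean on these libraries where they do the work, as an engineer would, in place of code of your own. Each camera call takes 0.05 s, during which the arm holds its last target. There are 200 camera calls.

## Working session

There is one attempt and no reset: what is moved stays moved. The work goes in short steps, Python scripts to look and compute and a tool call to move; the robot and the scene stay as the last step left them, time stands still between calls to the robot, and variables do not carry over. Pictures are saved under pics/ and viewed, at most 10 in all, crops included, and the job is handed in when it is done.

Besides the shell and the picture viewer there is one more tool, called as a command line: name --pt "numbers of a row" for each row, then --argument value for the rest. apply_moves: Moves the arm, as the interface text tells. Its arguments: {"type":"object","properties":{"targets":{"type":"array"},"force":{"type":"number"}},"required":["targets"]}

```bash
mkdir -p pics; ls
python3 - <<'E'
from bench import sensors, optics, r
import cv2
print(sensors.sense())
for n in("side","top"):
    cv2.imwrite(f"pics/{n}0.png",optics.snapshot(n)[:,:,::-1])
    c=optics.get_calibration(n);print(n,c["camera_matrix"],c["pose"])
E
```

```text
pics
{'time': 0.0, 'joint_pos': array([-7.53656401e+01,  7.51407175e+00,  8.53309338e+01, -1.25349865e-03,
        8.72618901e+01, -4.89106020e+00]), 'qd': array([-0.00352754,  0.02929718, -0.04642665,  0.04002329, -0.08648508,
        0.0055339 ]), 'joint_efforts': array([ 1.97832342e-03, -5.69405723e+01, -5.00545406e+01,  1.36505651e-04,
        1.52164930e-02, -1.18570472e-05]), 'tool_pos': array([ 200.42546999, -564.93729593,  230.23938643]), 'tcp_rot': array([-1.79893387e+02, -7.86667911e-03,  1.95254738e+01]), 'ft_force': array([0.32162828, 0.27794386, 0.02541463]), 'wrist_torque': array([ 0.01715755, -0.03467695, -0.00297384]), 'grip_force': 0.0, 'finger_gap': 85.47777410627359}
side [[524.92033585   0.         289.46397988]
 [  0.         524.92033585 207.79686702]
 [  0.           0.           1.        ]] [[-9.75053405e-01 -1.36030360e-01  1.75404099e-01  3.64113829e+02]
 [-2.21240690e-01  6.59600637e-01 -7.18317170e-01  7.99217303e+02]
 [-1.79837118e-02 -7.39204127e-01 -6.73241298e-01  8.53069953e+02]
 [ 0.00000000e+00  0.00000000e+00  0.00000000e+00  1.00000000e+00]]
top [[500.73865158   0.         278.21080822]
 [  0.         500.73865158 211.1288268 ]
 [  0.           0.           1.        ]] [[-1.34467506e-02 -9.84131873e-01  1.76928349e-01  3.60866945e+02]
 [-9.99427349e-01  7.73340754e-03 -3.29419082e-02 -1.56789531e+01]
 [ 3.10509228e-02 -1.77269992e-01 -9.83672298e-01  1.10432052e+03]
 [ 0.00000000e+00  0.00000000e+00  0.00000000e+00  1.00000000e+00]]
```

View pics/top0.png

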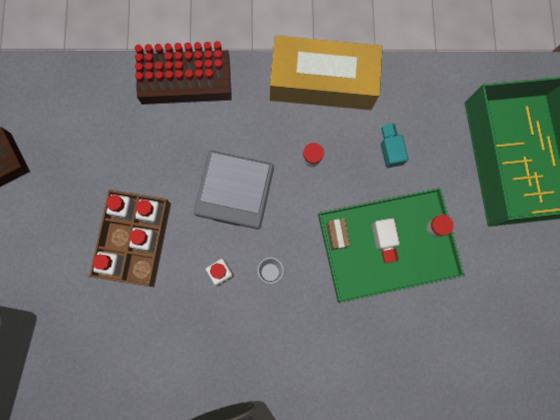

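View pics/side0.png

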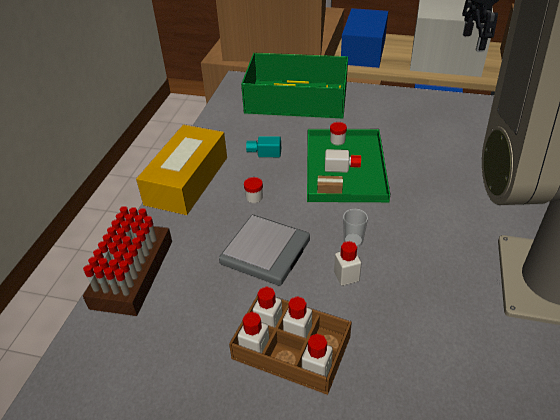

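The top view shows two possible fallen bottles. The white and red one lies in the green tray at top (387,240). The turquoise one on the bench at (394,147) is the decoy. The loose upright bottle is at (219,271), and the free cells are at about (120,236) and (142,268). I'll confirm these in one enlarged crop and measure them.

```bash
cat > h.py <<'E'
import numpy as np, cv2
from bench import sensors, optics, r
def ray(n,px):
    c=optics.get_calibration(n);K=np.array(c["camera_matrix"]);P=np.array(c["pose"])
    d=P[:3,:3]@np.linalg.inv(K)@np.array([px[0],px[1],1.]);return P[:3,3],d
def onz(n,px,z):
    o,d=ray(n,px);return (o+d*(z-o[2])/d[2])
def proj(n,p):
    c=optics.get_calibration(n);P=np.array(c["pose"]);q=np.array(c["camera_matrix"])@(P[:3,:3].T@(np.array(p,float)-P[:3,3]));return q[:2]/q[2]
def tri(pa,pb):
    o1,d1=ray("top",pa);o2,d2=ray("side",pb)
    s=np.linalg.lstsq(np.c_[d1,-d2],o2-o1,rcond=None)[0]
    a,b=o1+s[0]*d1,o2+s[1]*d2;return (a+b)/2,np.linalg.norm(a-b)
def masks(img):
    h=cv2.cvtColor(img,cv2.COLOR_RGB2HSV);H,S,V=h[...,0],h[...,1],h[...,2]
    return dict(red=((H<8)|(H>172))&(S>150)&(V>90),white=(S<50)&(V>170))
def blobs(m,box=None,mn=20):
    m=m.astype(np.uint8)
    if box is not None:
        k=np.zeros_like(m);k[box[1]:box[3],box[0]:box[2]]=1;m=m*k
    cs,_=cv2.findContours(m,cv2.RETR_EXTERNAL,cv2.CHAIN_APPROX_NONE)
    return [c for c in cs if cv2.contourArea(c)>=mn]
E
python3 - <<'E'
from h import *
for n in("top","side"):
    im=cv2.imread(f"pics/{n}0.png")[:,:,::-1].copy();M=masks(im)
    for k in M:
        for c in blobs(M[k],None,60):
            (x,y),wh,a=cv2.minAreaRect(c);m=cv2.moments(c)
            print(n,k,cv2.contourArea(c),np.round([m['m10']/m['m00'],m['m01']/m['m00'],*wh,a],1))
top=cv2.imread("pics/top0.png");sd=cv2.imread("pics/side0.png")
def crop(im,x,y,w,h,f):return cv2.resize(im[y:y+h,x:x+w],None,fx=f,fy=f,interpolation=cv2.INTER_CUBIC)
a=np.hstack([crop(top,355,205,80,75,4),crop(top,185,240,120,75,4)])
b=np.hstack([crop(top,80,180,100,75*4//3+5,2.857) ,crop(top,190,140,90,105,2.857),crop(sd,305,120,90,105,2.857)])
out=np.zeros((600,800,3),np.uint8);out[:300,:800]=a[:300,:800];out[300:600,:b.shape[1]]=b[:300,:800];cv2.imwrite("pics/crop0.png",out)
E
```

```text
top red 145.0 [217.5 270.5  13.   14.   90. ]
top red 166.5 [100.3 261.4  13.   16.   90. ]
top red 133.5 [389.5 255.4  11.4  13.7  78.7]
top red 162.5 [136.9 236.5  15.3  14.1  14. ]
top red 316.0 [442.  224.7  19.   20.   90. ]
top red 159.5 [143.1 207.1  15.3  14.3  14. ]
top red 163.0 [113.4 202.3  14.8  14.6  14. ]
top red 279.0 [313.  152.5  19.   18.   90. ]
top white 160.5 [269.6 271.9  14.   15.   90. ]
top white 104.5 [218.6 272.7  19.2  19.4  59. ]
top white 82.0 [108.5 264.3  18.6  20.3  12.1]
top white 78.0 [143.5 240.8  18.6  19.6  11.3]
top white 455.0 [386.7 232.7  26.9  18.6  78.7]
top white 122.5 [338.8 232.7  27.7   5.5  78.7]
top white 81.0 [148.7 212.8  18.4  19.   11.3]
top white 82.5 [120.3 207.9  18.9  19.   10.3]
top white 1147.0 [326.5  64.8  59.   20.8   5.4]
side red 323.0 [317.  345.1  24.   18.   90. ]
side red 287.5 [251.1 322.7  22.   18.   90. ]
side red 270.0 [296.8 306.9  21.8  17.   76. ]
side red 260.0 [265.7 297.   16.8  21.2   9.5]
side red 207.5 [348.4 250.3  15.   19.    0. ]
side red 2428.5 [119.  243.9  39.7  87.2  30.5]
side red 205.5 [252.4 184.3  15.   17.   90. ]
side red 92.0 [355.5 160.9  11.    9.   90. ]
side red 154.5 [337.7 127.8  12.   16.   90. ]
side white 183.5 [316.8 357.9  23.8  21.9  22.4]
side white 164.0 [252.2 334.8  21.9  22.4  26.6]
side white 150.0 [297.  319.1  21.   21.5  26.6]
side white 147.5 [266.3 308.7  23.9  18.7  16.4]
side white 120.0 [347.4 261.3  16.2  21.6  76. ]
side white 200.5 [337.1 154.6  10.   22.   90. ]
side white 563.0 [181.2 153.7  16.1  45.7  39.8]
```

View pics/crop0.png

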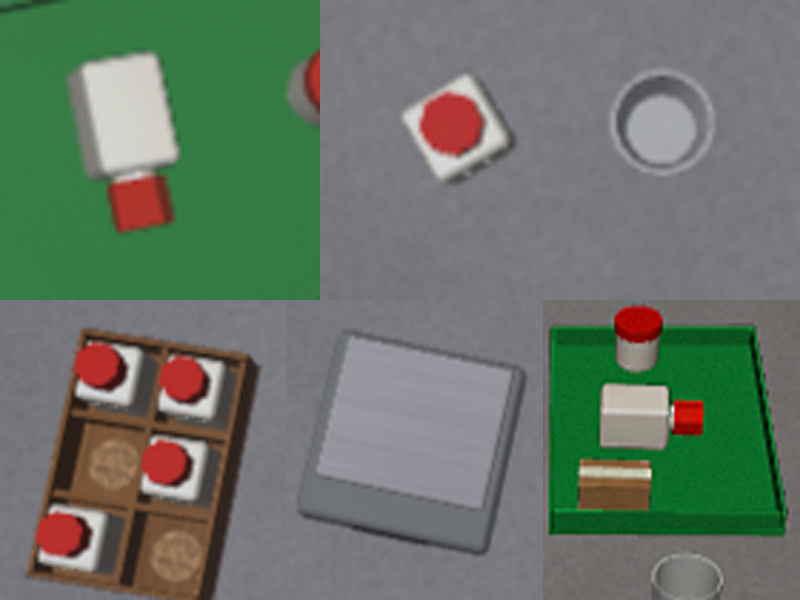

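The crop confirms it: the white body with the red cap, lying at top (387,234) in the tray, fits the description of bottle_a. The loose upright bottle is at (218,271). The free cells with cork discs are at about (120,237) and (142,269), and the pan is centred near (235,183). Next I'll compute positions.

Run:
```python
from h import *
np.set_printoptions(precision=1,suppress=True)
A=lambda L,ox,oy,f,cx,cy:[((x-cx)/f+ox,(y-cy)/f+oy) for x,y in L]
def q(name,pts,z):
    P=np.array([onz("top",p,z) for p in pts])[:,:2];e=np.roll(P,-1,0)-P
    print(name,"c",P.mean(0),"sides",np.linalg.norm(e,axis=1),"ang",np.degrees(np.arctan2(e[:,1],e[:,0])));return P
q("a top",A([(82,64),(157,54),(177,163),(98,178)],355,205,4,0,0),48)
q("b sh",A([(468,72),(402,118),(450,182),(514,138)],185,240,4,320,0),62)
q("pan",A([(347,337),(512,370),(482,508),(318,474)],190,140,2.857,286,300),36)
q("crate",A([(82,330),(255,355),(205,601),(28,577)],80,180,2.857,0,300),50)
for d in A([(113,463),(176,555)],80,180,2.857,0,300): print("cork",onz("top",d,5))
im=cv2.imread("pics/top0.png")[:,:,::-1];M=masks(im)
print("b cap",onz("top",(217.5,270.5),90), tri((217.5,270.5),(348.4,250.3)))
print("a cap",onz("top",(389.5,255.4),37), tri((389.5,255.4),(355.5,160.9)))
for p in [(100.3,261.4),(136.9,236.5),(143.1,207.1),(113.4,202.3)]: print("stored",onz("top",p,95))
print("tray jar",onz("top",(442,224.7),46),"carton",onz("top",(338.8,232.7),44))
# rect corners of the white shoulder around b, and stored
w=[c for c in blobs(M['white']|M['red'],(195,250,240,295),100)]
for c in w: 
    rct=cv2.minAreaRect(c); print("b rect",rct); q("b rect",cv2.boxPoints(rct),62)
# side view check of bottle a face
m=blobs(M['white'],(360,200,420,280),100)[0]; rc=cv2.minAreaRect(m); q("a rect",cv2.boxPoints(rc),48)
print("side proj a pred",)
```

```text
a top c [ 500.1 -283.8] sides [41.2 59.5 43.5 61.7] ang [ -82.9 -172.7  100.     5.2]
b sh c [422.   72.1] sides [41.1 41.4 39.5 41.8] ang [ 124.6 -142.9  -56.    34.9]
pan c [617.2  41.9] sides [129.9 110.6 127.  109.7] ang [-102.   167.5   77.6  -10.9]
crate c [497.  261.2] sides [130.4 184.3 129.  185.2] ang [-98.8 170.2  81.6  -9.4]
cork [503.7 295.8   5. ]
cork [432.9 245.5   5. ]
b cap [423.1  74.   90. ] (array([422.7,  74.8,  81. ]), np.float64(1.859079084746088))
a cap [ 454.4 -289.3   37. ] (array([ 453.6, -291.7,   27.3]), np.float64(3.1533359268414696))
stored [443.5 306.2  95. ]
stored [492.8 235.8  95. ]
stored [552.9 225.5  95. ]
stored [563.3 285.7  95. ]
tray jar [ 518.7 -404.7   46. ] carton [ 503.6 -180.5   44. ]
b rect ((217.95587158203125, 271.42645263671875), (19.207839965820312, 19.37933921813965), 59.03623962402344)
b rect c [423.   75.5] sides [39.6 39.9 39.4 39.7] ang [ -59.3 -149.   120.4   31.3]
a rect c [ 502.6 -283.2] sides [40.7 57.7 40.4 57.5] ang [ -79.2 -171.8  100.6    8.6]
side proj a pred
```

apply_moves --pt "35 -29.6 10 0 0 0 0" --pt "0 0 0 0 0 0.1 0" --pt "0 0 0 0 0 0.1 0" --pt "0 0 0 0 0 0 0" --force 30

```text
time: 0.6
tool_pos: [223.7, -525.6, 220.8]
tcp_rot: [-180.0, 0.0, 8.1]
ft_force: [-0.1, -0.4, 0.4]
finger_gap: 85.7
grip_force: 0.0
```

apply_moves --pt "36 -28.7 10 0 0 0 0" --pt "36 -28.7 10 0 0 0 0" --pt "36 -28.7 10 0 0 0 0" --pt "36 -28.7 10 0 0 0 0" --pt "36 -28.7 10 0 0 0 0" --pt "36 -28.7 10 0 0 0 0" --pt "36 -28.7 10 0 0 0 0" --pt "0 0 0 0 0.157 0 0" --pt "0 0 0 0 0.157 0 0" --pt "0 0 0 0 0.157 0 0" --pt "0 0 0 0 0.157 0 0" --pt "0 0 0 0 0.157 0 0" --pt "-26 0 26 0 0 0 0" --pt "-26 0 26 0 0 0 0" --pt "0 0 0 0 0 0 0" --pt "0 0 0 0 0 0 0"

```text
time: 2.6
tool_pos: [445.3, -292.1, 79.0]
tcp_rot: [179.9, -45.0, 8.2]
ft_force: [0.3, -0.3, 0.2]
finger_gap: 85.5
grip_force: 0.0
```

apply_moves --pt "-0.4 0 23 0 0 0 0" --pt "-0.4 0 23 0 0 0 0" --pt "-0.4 0 23 0 0 0 0" --pt "-0.4 0 22 0 0 0 0" --pt "0 0 0 0 0 0 0" --pt "0 0 0 0 0 0 0"

```text
time: 3.35
tool_pos: [508.1, -283.6, 14.0]
tcp_rot: [179.8, -45.0, 8.2]
ft_force: [-0.3, -0.8, 0.6]
finger_gap: 85.5
grip_force: 0.0
```

Run:
```python
from h import *
print(sensors.sense()['tool_pos'],sensors.sense()['ft_force'])
t=optics.snapshot("top")[190:300,320:470];s=optics.snapshot("side")[100:210,270:420]
f=lambda i:cv2.resize(i,None,fx=2.6,fy=2.6,interpolation=cv2.INTER_CUBIC)
cv2.imwrite("pics/pre.png",np.hstack([f(t),f(s)])[:,:,::-1])
```

```text
[ 508.1122873  -283.58627208   14.01896112] [-0.27317982 -0.84567069  0.62394211]
```

View pics/pre.png

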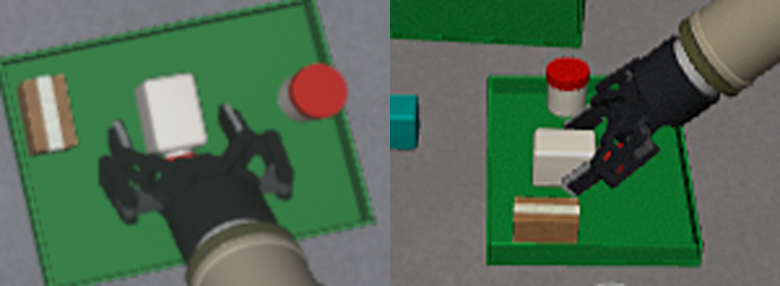

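The open fingers straddle the white body, at (170,110) in the left view and (565,155) in the right. Nothing else is near them, so I'm closing and lifting.

apply_moves --pt "0 0 0 0 0 0 1" --pt "0 0 0 0 0 0 1" --pt "0 0 0 0 0 0 1" --pt "0 0 0 0 0 0 1" --pt "0 0 0 0 0 0 1" --pt "0 0 0 0 0 0 1" --pt "5 0 -5 0 0 0 1" --pt "10 0 -10 0 0 0 1" --pt "17 0 -17 0 0 0 1" --pt "17 0 -17 0 0 0 1" --pt "17 0 -17 0 0 0 1" --pt "17 0 -17 0 0 0 1" --pt "17 0 -17 0 0 0 1" --pt "17 0 -17 0 0 0 1" --pt "17 0 -17 0 0 0 1" --pt "0 0 0 0 0 0 1"

```text
time: 5.45
tool_pos: [508.1, -283.5, 203.8]
tcp_rot: [179.7, -45.0, 8.3]
ft_force: [-0.7, -0.7, -2.8]
finger_gap: 44.0
grip_force: 31.0
```

apply_moves --pt "0 0 0 0 -0.157 0 1" --pt "0 0 0 0 -0.157 0 1" --pt "0 0 0 0 -0.157 0 1" --pt "0 0 0 0 -0.157 0 1" --pt "0 0 0 0 -0.157 0 1" --pt "0 0 0 0 -0.157 0 1" --pt "0 0 0 0 -0.157 0 1" --pt "0 0 0 0 -0.157 0 1" --pt "0 0 0 0 -0.157 0 1" --pt "0 0 0 0 -0.157 0 1" --pt "0 0 0 0 0 0 1" --pt "0 0 0 0 0 0 1" --pt "0 0 0 0 0 0 1"

```text
time: 7.08
tool_pos: [507.9, -283.5, 204.4]
tcp_rot: [179.8, 44.7, 7.9]
ft_force: [0.8, 0.5, -0.6]
finger_gap: 43.6
grip_force: 31.0
```

apply_moves --pt "17.2 -38.4 -7.7 0 0 0 1" --pt "17.2 -38.4 -7.7 0 0 0 1" --pt "17.2 -38.4 -7.7 0 0 0 1" --pt "17.2 -38.4 -7.7 0 0 0 1" --pt "17.2 -38.4 -7.7 0 0 0 1" --pt "17.2 -38.4 -7.7 0 0 0 1" --pt "17.2 -38.4 -7.7 0 0 0 1" --pt "17.2 -38.4 -7.7 0 0 0 1" --pt "0 0 0 0 0 0 1" --pt "0 0 0 0 0 0 1" --pt "0 0 0 0 0 0 1"

```text
time: 8.45
tool_pos: [604.4, 39.9, 149.7]
tcp_rot: [180.0, 44.8, 7.9]
ft_force: [0.6, 0.0, -1.4]
finger_gap: 44.0
grip_force: 31.2
```

Run:
```python
from h import *
s0=sensors.sense();print(s0['tool_pos'],s0['tcp_rot'],s0['joint_pos'])
S=optics.snapshot("side");T=optics.snapshot("top")
B=[605+12.2,40.2+1.7,126]
print("pred base side",proj("side",B),"pred cap",proj("side",[B[0],B[1],B[2]+92]),proj("top",[B[0],B[1],B[2]+92]))
f=lambda i:cv2.resize(i,None,fx=3,fy=3,interpolation=cv2.INTER_CUBIC)
x,y=proj("side",[B[0],B[1],150]).astype(int);x2,y2=proj("top",[B[0],B[1],200]).astype(int)
print(x,y,x2,y2)
cv2.imwrite("pics/held.png",np.hstack([f(S[y-85:y+85,x-65:x+65]),f(T[y2-85:y2+85,x2-65:x2+65])])[:,:,::-1])
cv2.imwrite("pics/heldfull_side.png",S[:,:,::-1])
```

```text
[604.36795358  39.87194796 149.74356133] [179.96355388  44.81741387   7.94004838] [  1.62706526  58.22296596  36.18563239  -5.8616152  130.08367638
  81.73056003]
pred base side [257.25048343 209.50072591] pred cap [254.43169228 174.46662117] [229.78723255 159.31978761]
256 200 230 162
```

View pics/held.png

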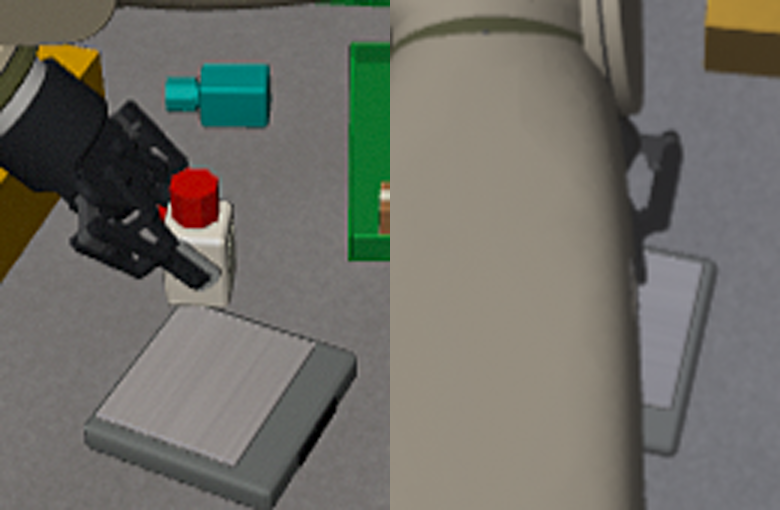

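The bottle is held upright over the pan, with the cap at side px (256,175) as predicted. Lowering it now.

apply_moves --pt "14 0 14 0 0 0 1" --pt "16 0 16 0 0 0 1" --pt "16 0 16 0 0 0 1" --pt "11 0 11 0 0 0 1" --pt "3 0 3 0 0 0 1" --pt "0 0 0 0 0 0 1" --pt "0 0 0 0 0 0 1"

```text
time: 9.43
tool_pos: [604.3, 41.2, 63.2]
tcp_rot: [180.0, 44.9, 8.1]
ft_force: [0.5, -0.4, -1.3]
finger_gap: 43.7
grip_force: 31.2
```

apply_moves --pt "1 0 1 0 0 0 1" --pt "0.7 0 0.7 0 0 0 1" --pt "0 0 0 0 0 0 1" --pt "0 0 0 0 0 0 1"

```text
time: 9.93
tool_pos: [604.5, 41.2, 62.5]
tcp_rot: [180.0, 44.9, 8.1]
ft_force: [0.7, 0.0, 7.1]
finger_gap: 43.8
grip_force: 31.9
```

apply_moves --pt "0 0 0 0 0 0 0" --pt "0 0 0 0 0 0 0" --pt "0 0 0 0 0 0 0" --pt "0 0 0 0 0 0 0" --pt "0 0 0 0 0 0 0" --pt "0 0 0 0 0 0 0" --pt "0 0 -10 0 0 0 0" --pt "0 0 -20 0 0 0 0" --pt "0 0 -25 0 0 0 0" --pt "0 0 -25 0 0 0 0" --pt "0 0 -25 0 0 0 0" --pt "-15 0 -15 0 0 0 0" --pt "-25 0 -25 0 0 0 0" --pt "-25 0 -25 0 0 0 0" --pt "-20 0 -20 0 0 0 0" --pt "0 0 0 0 0 0 0"

```text
time: 11.92
tool_pos: [649.8, 48.9, 255.6]
tcp_rot: [179.9, 43.7, 8.0]
ft_force: [0.1, 0.6, -0.5]
finger_gap: 85.4
grip_force: 0.0
```

Run:
```python
from h import *
s0=sensors.sense();print(s0['tool_pos'],s0['joint_pos'])
S=optics.snapshot("side");B=[616,43,36];x,y=proj("side",B).astype(int);print(x,y,proj("side",[616,43,128]))
for c in blobs(masks(S)['red'],(x-50,y-80,x+50,y+20),60): m=cv2.moments(c);p=(m['m10']/m['m00'],m['m01']/m['m00']);print(p,cv2.boundingRect(c),onz("side",p,117))
f=lambda i:cv2.resize(i,None,fx=3,fy=3,interpolation=cv2.INTER_CUBIC)
cv2.imwrite("pics/pan.png",f(S[y-90:y+60,x-100:x+100])[:,:,::-1])
```

```text
[649.75012403  48.93268915 255.6233381 ] [  2.14414003  72.82288468   1.2893877   -8.18358187 149.17186316
  78.69952529]
260 240 [257.61491162 209.21668091]
(257.42755344418055, 213.42042755344417) (250, 205, 15, 19) [616.79547417  44.00561173 117.        ]
(252.47538337368846, 184.30831315577078) (244, 177, 19, 16) [652.36604802 -44.39552717 117.        ]
```

View pics/pan.png

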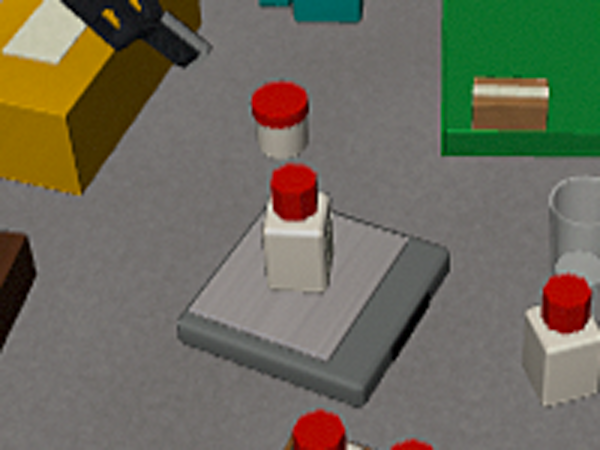

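The bottle stands upright and alone on the pan, with the cap at side px (257,213), so base near (616.5,43.5). Next I'll turn the tool down and take it by the cap.

apply_moves --pt "0 0 0 0 0.153 0 0" --pt "0 0 0 0 0.153 0 0" --pt "0 0 0 0 0.153 0 0" --pt "0 0 0 0 0.153 0 0" --pt "0 0 0 0 0.153 0 0" --pt "-17 0 20 0 0 0 0" --pt "-17 0 20 0 0 0 0" --pt "0 0 0 0 0 0 0" --pt "0 0 0 0 0 0 0"

```text
time: 13.1
tool_pos: [618.4, 41.9, 217.5]
tcp_rot: [179.8, 5.8, 8.3]
ft_force: [-0.0, 0.2, -0.0]
finger_gap: 85.5
grip_force: 0.0
```

apply_moves --pt "0 0 0 0 0.1 0 0" --pt "-1.7 -1.8 25 0 0 0 0" --pt "0 0 25 0 0 0 0" --pt "0 0 0 0 0 0 0" --pt "0 0 0 0 0 0 0"

```text
time: 13.72
tool_pos: [616.7, 43.2, 168.4]
tcp_rot: [179.8, 0.1, 8.4]
ft_force: [0.7, -0.6, 0.2]
finger_gap: 85.3
grip_force: 0.0
```

apply_moves --pt "0 0 20 0 0 0 0" --pt "0 0 25 0 0 0 0" --pt "0 0 20 0 0 0 0" --pt "0 0 6 0 0 0 0" --pt "0 0 0 0 0 0 0" --pt "0 0 0 0 0 0 1" --pt "0 0 0 0 0 0 1" --pt "0 0 0 0 0 0 1" --pt "0 0 0 0 0 0 1" --pt "0 0 0 0 0 0 1" --pt "0 0 0 0 0 0 1" --pt "0 0 0 0 0 0 1"

```text
time: 15.22
tool_pos: [616.6, 43.0, 97.8]
tcp_rot: [179.8, -0.0, 8.3]
ft_force: [-1.3, 0.1, 6.2]
finger_gap: 29.3
grip_force: 37.0
```

apply_moves --pt "0 0 -10 0 0 0 1" --pt "0 0 -20 0 0 0 1" --pt "0 0 -30 0 0 0 1" --pt "0 0 -30 0 0 0 1" --pt "0 0 0 0 0 0.157 1" --pt "0 0 0 0 0 0.157 1" --pt "-19.3 -28.7 0 0 0 0 1" --pt "-19.3 -28.7 0 0 0 0 1" --pt "-19.3 -28.7 0 0 0 0 1" --pt "-19.3 -28.7 0 0 0 0 1" --pt "-19.3 -28.7 0 0 0 0 1" --pt "-19.3 -28.7 0 0 0 0 1" --pt "-19.3 -28.7 0 0 0 0 1" --pt "-19.3 -28.7 0 0 0 0 1" --pt "0 0 0 0 0 0 1" --pt "0 0 0 0 0 0 1" --pt "0 0 0 0 0 0 1"

```text
time: 17.35
tool_pos: [502.2, 294.6, 185.8]
tcp_rot: [179.8, 0.1, -9.7]
ft_force: [0.4, 0.1, -2.9]
finger_gap: 29.4
grip_force: 36.2
```

Run:
```python
from h import *
s0=sensors.sense();print(s0['tool_pos'],s0['tcp_rot'])
S=optics.snapshot("side");x,y=320,310;print(proj("side",[503.3,295.6,187-62]))
f=lambda i:cv2.resize(i,None,fx=3,fy=3,interpolation=cv2.INTER_CUBIC)
cv2.imwrite("pics/cr1.png",f(S[200:395,200:400])[:,:,::-1])
```

```text
[502.206819   294.64485069 185.75117093] [ 1.79785606e+02  8.49119112e-02 -9.70322660e+00]
[282.75530849 319.85203052]
```

View pics/cr1.png

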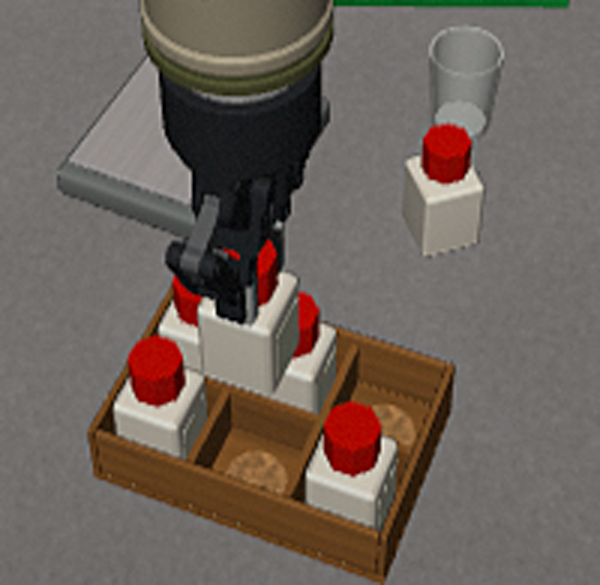

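The held bottle is upright and square to the crate at (248,330) in the crop, above the free middle cell. Lowering it in.

apply_moves --pt "0.9 -1.2 10 0 0 0 1" --pt "0 0 20 0 0 0 1" --pt "0 0 20 0 0 0 1" --pt "0 0 20 0 0 0 1" --pt "0 0 20 0 0 0 1" --pt "0 0 15 0 0 0 1" --pt "0 0 7 0 0 0 1" --pt "0 0 4 0 0 0 1" --pt "0 0 0 0 0 0 1" --pt "0 0 0 0 0 0 1"

```text
time: 18.65
tool_pos: [503.0, 296.4, 70.2]
tcp_rot: [179.8, 0.0, -9.6]
ft_force: [-0.1, -0.5, -1.7]
finger_gap: 29.4
grip_force: 36.2
```

apply_moves --pt "0 0 2 0 0 0 1" --pt "0 0 1 0 0 0 1" --pt "0 0 0.7 0 0 0 1" --pt "0 0 0 0 0 0 1" --pt "0 0 0 0 0 0 1"

```text
time: 19.27
tool_pos: [502.8, 296.2, 66.9]
tcp_rot: [179.8, 0.1, -9.6]
ft_force: [-3.0, -1.7, 6.5]
finger_gap: 29.3
grip_force: 38.0
```

apply_moves --pt "0 0 0 0 0 0 0.45" --pt "0 0 0 0 0 0 0.45" --pt "0 0 0 0 0 0 0.45" --pt "0 0 0 0 0 0 0.45" --pt "0 0 0 0 0 0 0.45"

```text
time: 19.9
tool_pos: [502.4, 296.1, 65.6]
tcp_rot: [179.8, 0.1, -9.6]
ft_force: [-0.0, -0.0, 0.4]
finger_gap: 46.7
grip_force: 0.0
```

apply_moves --pt "0 0 -15 0 0 0 0.45" --pt "0 0 -35 0 0 0 0.45" --pt "0 0 -35 0 0 0 0.45" --pt "0 0 -40 0 0 0 0.45" --pt "-6 33.1 0 0 0 0 0" --pt "-6 33.1 0 0 0 0 0" --pt "-6 33.1 0 0 0 0 0" --pt "-6 33.1 0 0 0 0 0" --pt "-6 33.1 0 0 0 0 0" --pt "-6 33.1 0 0 0 0 0" --pt "-6 33.1 0 0 0 0 0" --pt "0 0 0 0 0 -0.15 0" --pt "0 0 0 0 0 -0.15 0" --pt "0 0 0 0 0 -0.15 0" --pt "0 0 0 0 0 -0.15 0" --pt "0 0 0 0 0 -0.15 0" --pt "0 0 0 0 0 0 0" --pt "0 0 0 0 0 0 0"

```text
time: 22.15
tool_pos: [422.7, 75.2, 192.2]
tcp_rot: [179.9, 0.2, 33.1]
ft_force: [0.2, -0.5, -0.1]
finger_gap: 85.3
grip_force: 0.0
```

Run:
```python
from h import *
s0=sensors.sense();print(s0['tool_pos'],s0['tcp_rot'],s0['joint_pos'])
S=optics.snapshot("side")
f=lambda i:cv2.resize(i,None,fx=3,fy=3,interpolation=cv2.INTER_CUBIC)
cv2.imwrite("pics/cr2.png",f(S[200:395,200:400])[:,:,::-1])
for c in blobs(masks(S)['red'],(200,200,400,395),60): m=cv2.moments(c);p=(m['m10']/m['m00'],m['m01']/m['m00']);print(np.round(p,1),cv2.boundingRect(c),onz("side",p,86).round(1),onz("side",p,81).round(1))
```

```text
[422.74630212  75.15945934 192.20786866] [1.79895885e+02 1.79554589e-01 3.31410332e+01] [  3.38635974 -18.7442457  113.85139719  -0.18018519  84.99708417
  60.26104001]
[316.8 345.2] (308, 334, 19, 25) [442.8 306.6  86. ] [443.3 303.4  81. ]
[282.8 333.5] (274, 322, 19, 25) [504.2 296.1  86. ] [505.2 292.8  81. ]
[251.1 322.7] (242, 311, 19, 24) [563.7 286.1  86. ] [565.  282.7  81. ]
[296.6 307. ] (288, 296, 18, 23) [492.8 236.3  86. ] [493.6 232.7  81. ]
[265.7 297. ] (257, 287, 18, 22) [553.  226.1  86. ] [554.2 222.4  81. ]
[348.4 250.3] (341, 241, 16, 20) [421.4  79.6  86. ] [421.8  74.9  81. ]
```

View pics/cr2.png

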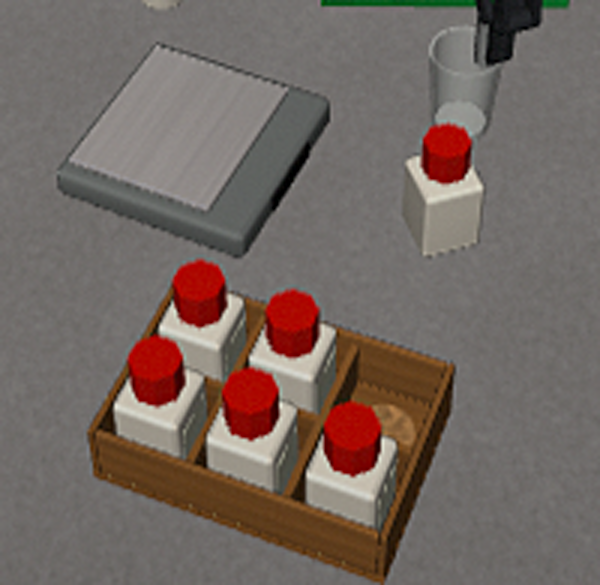

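Bottle_a is seated in its cell level with its neighbours, with its cap at side px (283,333). Next is bottle_b, cap at (348,250).

apply_moves --pt "-0.8 0.4 20 0 0 0 0" --pt "0 0 30 0 0 0 0" --pt "0 0 30 0 0 0 0" --pt "0 0 30 0 0 0 0" --pt "0 0 15 0 0 0 0" --pt "0 0 4 0 0 0 0" --pt "0 0 0 0 0 0 0" --pt "0 0 0 0 0 0 1" --pt "0 0 0 0 0 0 1" --pt "0 0 0 0 0 0 1" --pt "0 0 0 0 0 0 1" --pt "0 0 0 0 0 0 1" --pt "0 0 0 0 0 0 1" --pt "0 0 0 0 0 0 1"

```text
time: 23.95
tool_pos: [422.2, 74.0, 63.1]
tcp_rot: [179.9, 0.2, 33.3]
ft_force: [-0.4, -0.0, 5.3]
finger_gap: 29.5
grip_force: 30.0
```

apply_moves --pt "0 0 -10 0 0 0 1" --pt "0 0 -25 0 0 0 1" --pt "0 0 -30 0 0 0 1" --pt "0 0 -30 0 0 0 1" --pt "0 0 -30 0 0 0 1" --pt "0 0 0 0 0 0.15 1" --pt "0 0 0 0 0 0.15 1" --pt "0 0 0 0 0 0.15 1" --pt "0 0 0 0 0 0.15 1" --pt "0 0 0 0 0 0.15 1" --pt "-3 -28.5 0 0 0 0 1" --pt "-3 -28.5 0 0 0 0 1" --pt "-3 -28.5 0 0 0 0 1" --pt "-3 -28.5 0 0 0 0 1" --pt "-3 -28.5 0 0 0 0 1" --pt "-3 -28.5 0 0 0 0 1" --pt "0 0 0 0 0 0 1" --pt "0 0 0 0 0 0 1"

```text
time: 26.2
tool_pos: [432.6, 245.5, 186.8]
tcp_rot: [179.7, 0.1, -9.6]
ft_force: [-0.2, 0.4, -2.5]
finger_gap: 29.6
grip_force: 30.4
```

Run:
```python
from h import *
s0=sensors.sense();print(s0['tool_pos'],s0['tcp_rot'])
S=optics.snapshot("side")
print(proj("side",[*s0['tool_pos'][:2],s0['tool_pos'][2]-63]))
f=lambda i:cv2.resize(i,None,fx=3,fy=3,interpolation=cv2.INTER_CUBIC)
cv2.imwrite("pics/cr3.png",f(S[200:395,200:400])[:,:,::-1])
```

```text
[432.64124044 245.51602295 186.76585583] [ 1.79739403e+02  1.49332679e-01 -9.61694219e+00]
[329.55717305 303.69626255]
```

View pics/cr3.png

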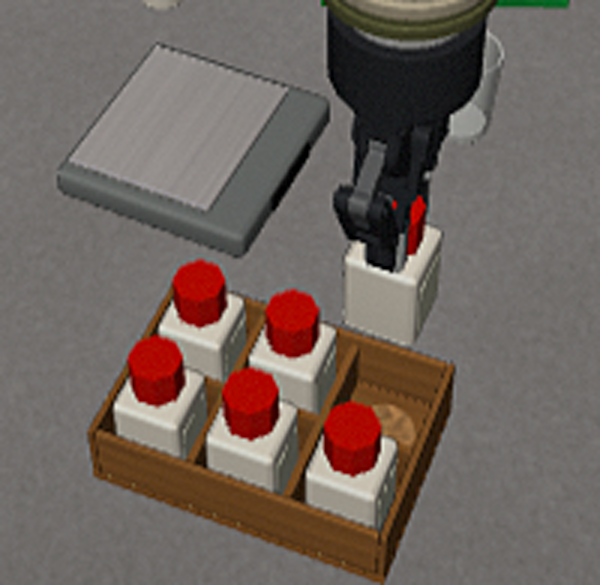

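Bottle_b is upright and square to the crate at (393,285) in the crop, above the last free cell. Lowering it.

apply_moves --pt "0.4 0 10 0 0 0 1" --pt "0 0 20 0 0 0 1" --pt "0 0 20 0 0 0 1" --pt "0 0 20 0 0 0 1" --pt "0 0 20 0 0 0 1" --pt "0 0 15 0 0 0 1" --pt "0 0 7 0 0 0 1" --pt "0 0 4 0 0 0 1" --pt "0 0 2 0 0 0 1" --pt "0 0 1 0 0 0 1" --pt "0 0 0 0 0 0 1" --pt "0 0 0 0 0 0 1"

```text
time: 27.75
tool_pos: [433.3, 245.6, 68.3]
tcp_rot: [179.8, 0.1, -9.6]
ft_force: [-0.6, -0.4, -2.3]
finger_gap: 29.5
grip_force: 30.4
```

apply_moves --pt "0 0 0.8 0 0 0 1" --pt "0 0 0.7 0 0 0 1" --pt "0 0 0 0 0 0 1" --pt "0 0 0 0 0 0 1"

```text
time: 28.25
tool_pos: [433.8, 245.7, 68.2]
tcp_rot: [179.8, 0.0, -9.6]
ft_force: [-4.5, -3.9, 11.4]
finger_gap: 29.5
grip_force: 31.7
```

apply_moves --pt "0 0 0 0 0 0 0.45" --pt "0 0 0 0 0 0 0.45" --pt "0 0 0 0 0 0 0.45" --pt "0 0 0 0 0 0 0.45" --pt "0 0 -10 0 0 0 0.45" --pt "0 0 -25 0 0 0 0.45" --pt "0 0 -35 0 0 0 0.45" --pt "0 0 -40 0 0 0 0.45" --pt "0 0 -30 0 0 0 0.45" --pt "0 40 0 0 0 0 0.45" --pt "0 40 0 0 0 0 0.45" --pt "0 40 0 0 0 0 0.45" --pt "0 40 0 0 0 0 0.45" --pt "0 0 0 0 0 0 0.45" --pt "0 0 0 0 0 0 0.45"

```text
time: 30.12
tool_pos: [406.9, 88.4, 207.8]
tcp_rot: [179.8, 0.0, -9.7]
ft_force: [0.7, 0.2, -0.1]
finger_gap: 46.7
grip_force: 0.0
```

Run:
```python
from h import *
S=optics.snapshot("side")
for c in blobs(masks(S)['red'],(200,200,400,395),60): m=cv2.moments(c);p=(m['m10']/m['m00'],m['m01']/m['m00']);print(np.round(p,1),cv2.boundingRect(c),onz("side",p,86).round(1))
cv2.imwrite("pics/fin.png",S[:,:,::-1])
```

```text
[316.8 345.4] (308, 334, 19, 25) [442.8 307.   86. ]
[282.8 333.5] (274, 322, 19, 25) [504.2 296.1  86. ]
[251.1 322.7] (242, 311, 19, 24) [563.7 286.   86. ]
[327.9 316.7] (319, 306, 19, 23) [434.4 245.6  86. ]
[296.7 307. ] (288, 296, 18, 23) [492.7 236.3  86. ]
[265.7 297. ] (257, 287, 18, 22) [552.9 226.2  86. ]
```

View pics/fin.png

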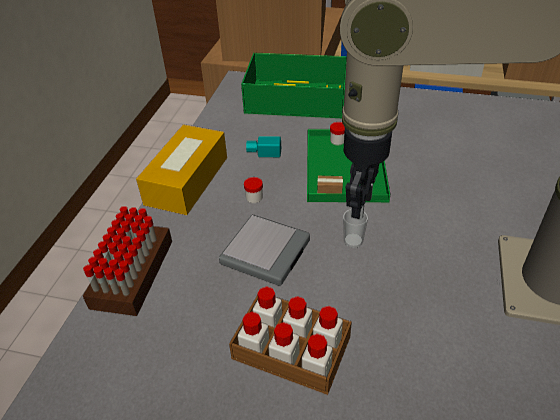

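All six cells are filled, and the caps sit on an even grid. The loose bottles' caps are at (283,333) and (328,317), the bystanders haven't moved, and the gripper is clear of everything.

```bash
python3 -c "
from bench import r
print(r.hand_in())"
```

```text
the job is handed in; nothing more can be done
None
```

I handed the job in at about 30 s: bottle_a was stood on the scale pan and released there for over a second, both loose bottles now stand upright on the floor of their own crate cells, and nothing else looked moved in the final picture; the judge's verdict was not shown.

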